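# Fit the catch eyepiece to the collimator

### The arm

A 6-joint arm with a two-finger parallel gripper is mounted at the origin on the work surface. World frame = base frame: x ahead of the robot, y to its left, z up, the work surface at z = 0. Lengths are in m, angles in rad, forces in N, time in s.
With the tool pointing down it reaches from about 0.35 to 0.975 m from the base axis. Payload 4.9 kg.
Tool frame: the origin (TCP) lies at the very end of the fingers, on their centre line; the grasp point (between the pads) lies manip.grip_point_offset behind it (manip.grip_point_offset is the distance from the TCP to the grasp point, in m); z points along the fingers, y is the line along which they close (so a half turn about z gives the same grasp; the last joint's range is limited). The gripper opens to 85 mm and grips with 20 to 120 N. Pads are 22 mm wide; open, the fingers measure 114 mm over their backs; the gripper's body (76 mm by 85 mm) begins 54 mm behind the grasp point. The pads swing forward as they close: fully open they stand 13 mm farther back than shut.
Start: joints at [-1.289, 0.053, 1.613, -0, 1.476, -0.119], TCP at [0.244, -0.575, 0.209] pointing down, gripper open.
Joint ranges: [-3.01, 3.01], [-1.01, 2.22], [0.06, 2.58], [-1.02, 4.17], [0.09, 2.62], [-3.14, 3.14]. Speed limits (rad/s): [2.57, 2.57, 3.14, 3.14, 3.14, 3.14].

### API

Orientations are given as a unit quaternion [w, x, y, z].
In Python, from plant import manip gives the robot as it stands.
- The arm moves only by the shell command python3 -m crank 'ROWS' [OPENING]. ROWS is JSON, a list of rows, each an object of numbers: "x", "y", "z": the shift along the tool's x, y, z in cm; "turn": the turn about the tool's z in rad. In form: [{"x": .., "y": .., "z": .., "turn": ..}, ...]. A call has 1 to 5 rows; each row shifts and turns the commanded pose from where the row before left it, along the tool's axes as they then stand; what a row does not reach is not made up. A row lasts 1/10 s, in which the tool goes at most 50 mm and 8.59 degrees, less where a joint would pass 70% of its speed; a pose out of reach is approached as far as the arm can. A call with a gripper value outside its range is refused whole. OPENING is the opening in per cent of the stroke, from 0 (shut) to 100 (fully open), set as the call begins (- or left out, the last holds). The fingers move at their own pace and stop on an object; the grip force is fixed at half the most. Time passes only in rows, so rows that do not move let the fingers close. It gives the time, the measured TCP pose, the force, the opening and the grip force at its end, in the units of the state.
- manip.state(): the state, without advancing time (a new reading comes with each control period).
- manip.grab_frame(name): name is "side" or "top"; returns (picture, depth): 480x640x3 uint8, red, green, blue; 480x640 float32, m along the optical axis (not along the pixel's ray), 0 where there is no reading.
- manip.camera_model(name): a dict with "mtx" (3x3 intrinsics, pixels), "k1" (the pictures are not rectified: a ray, as slopes to the right and down, at radius r is drawn at 1 + k1 r^2 times it, then the intrinsics apply), "world_to_cam" (4x4, takes a point from world to camera coordinates). Camera axes: x right, y down, z forward; pixel columns grow to the right and rows downward; lengths in m; the calibration is good to about 2 mm. A picture is of the moment at which its call begins. camera_model takes no time and is no camera call.
- manip.job_done(): hands the job in; it is judged then, once.
The state is a dict: "time": time; "joint_pos": joint angles; "joint_vel": joint speeds; "joint_efforts": joint torques, N m; "tool_pos": TCP position; "tool_rot": TCP orientation; "contact_force": force on the tool from outside, world axes, zero at the start; "ft_torque": the same for the moment, N m; "gripper_width": opening from 0.0 (shut) to 1.0 (fully open); "grasp_force": force on a finger pad.
Only numpy, scipy, OpenCV 4.12 (cv2) and the standard library are available. Lean on these libraries where they do the work, as an engineer would, in place of code of your own. Each camera call takes 0.05 s, during which the arm holds its last target. There are 200 camera calls.

### The job

Take the eyepiece with the spring catch out of the rack and fit it to the collimator's slanting sleeve: squeeze the catch flush so that the barrel slides in over it, push the barrel fully home, and turn it to and fro until the catch springs out through the slot in the sleeve; then let go. Leave the other things on the desk and in the rack where they are.

Things in the scene. Friction and masses are not known exactly. Their poses are not given: they have to be found in the camera images.
- eyepiece: Eyepiece to fit, the only one with a steel spring catch; 98 mm long, about 0.22 kg, stands barrel down in a rack hole. Brass barrel 32 mm in diameter from 0 to 72 mm (foot bevelled 3 mm), then an ebony head 29 mm in diameter to 98 mm; only the catch is wider than the barrel. Origin: centre of the foot. z: along it, to the head. x: the side on which the catch stands out.
- catch (a joint): Travel of the spring catch, m: 0 fully out, 0.006 flush with the barrel (up to 0.0075). 1.5 N starts it, 4 N presses it flush, anywhere on its length. It is square-sided: the sleeve's rim will not push it in, so it must be pressed (as by squeezing the barrel across it) until its lower end is under the rim. Free inside the sleeve it reads 0.0025 to 0.006; out in the slot about 0.
- catch_face (a point): Middle of the catch's face: an oblong steel button in the barrel's +x side, 20 mm long (40 to 60 mm above the foot) and 11 mm wide. Fully out, its face is 22 mm from the eyepiece's axis, 6 mm proud of the barrel. If a finger presses only its upper half, the lower half can go under the rim; it then stays caught there when the finger lets go.
- eyehead: The collimator's slanting eyepiece head with its brass sleeve, fixed: an open tube, 34 mm bore, 42 mm outside, rim bevelled inside by 2.5 mm. Origin: centre of the mouth at the rim, 219 mm above the desk. z: out of the mouth along the axis, leaning 30 degrees from vertical towards the eyepiece end (the robot's side). x: square to the axis, to the upper side, away from the robot.
- stop (a point): Centre of the solid stop at the bottom of the sleeve, 70 mm inside the mouth. The eyepiece is home when its foot rests on it; the dark ring on the barrel is then level with the rim and 28 mm of the eyepiece stands out.
- slot_nominal (a point): Point on the sleeve's outside, 20 mm below the rim, on the eyehead's x side. The slot through the wall (14.5 mm wide, 23 mm long) is centred at this depth, but the sleeve is clamped at a different angle each time: the slot lies up to 26 degrees to either side of this point, and has to be seen or felt for. It is about 6 degrees wider than the catch on each side. The sleeve itself does not turn.
- collimator: The collimator, fixed: cast stand 310 x 120 mm (x from -70 to 240 mm), a 72 mm tube along its x (to 280 mm) 105 mm above the desk, a prism housing 85 x 78 mm with its top at 148 mm under the eyepiece head, and a large brass focus knob on its -y side (x = 105 mm, 88 mm out). Origin: on the desk under the prism housing.
- rack: Wooden eyepiece rack, fixed, 78 x 276 x 34 mm, with three holes of 34 mm diameter, 22 mm deep, in a row along its y, 100 mm apart. Origin: centre of its underside, on the desk.
- wide_eyepiece: Bystander in the rack: eyepiece without a catch, 84 mm tall, ebony head 46 mm in diameter. Origin: centre of the foot.
- slim_eyepiece: Bystander in the rack: eyepiece without a catch, 108 mm tall, with a long waisted ebony head up to 38 mm in diameter. Origin: centre of the foot.
- objective: Bystander: blackened objective lens cell lying on the desk, 80 mm in diameter, 30 mm high. Origin: centre of its underside.
- level: Bystander: level vial in a brass mount, 120 x 26 x 33 mm. Origin: centre of its underside.
- test_disc: Bystander: round glass test disc in a brass band, lying flat, 98 mm in diameter, 14 mm high. Origin: centre of its underside.
- dust_cap: Bystander: brass dust cap, 51 mm in diameter, 24 mm high. Origin: centre of its underside.
- spirit_bottle: Bystander: amber bottle, 60 mm in diameter, 130 mm high. Origin: centre of its underside.
There are look-alikes about, which are no part of the job. What is shaped like the eyepiece but red or turquoise is not meant.

How it is judged:
By the outcome, as a careful person would: the job done as asked, in the order asked, and still so for the second after the job is handed in, with the robot touching nothing.
It also fails if it takes over 51 s, if anything falls off the work surface, if the arm or the gripper's body presses on something with over 40 N, if the wrist force passes 120 N, or if a joint passes its speed limit or range.

## Working session

There is one attempt and no reset: what is moved stays moved. The work goes in short steps, Python scripts to look and compute and a shell command to move; the robot and the scene stay as the last step left them, time stands still between calls to the robot, and variables do not carry over. Pictures are saved under pics/ and viewed, at most 10 in all, crops included, and the job is handed in when it is done.

```bash
ls; mkdir -p pics; python3 - <<'E'
from plant import manip
import cv2,numpy as np
print(manip.state(), manip.grip_point_offset)
for n in("side","top"):
    p,d=manip.grab_frame(n); cv2.imwrite(f"pics/{n}0.png",p[:,:,::-1]); np.save(f"pics/{n}0.npy",d)
    c=manip.camera_model(n); print(c)
E
```

```text
pics
{'time': 0.0, 'joint_pos': array([-1.28899443e+00,  5.33789113e-02,  1.61425617e+00, -1.88988229e-05,
        1.47599224e+00, -1.18984368e-01]), 'joint_vel': array([-0.00240023,  0.00100581, -0.00010534, -0.00057457, -0.00035134,
       -0.00146876]), 'joint_efforts': array([-8.87331789e-04, -3.93685055e+01, -3.70178425e+01, -3.33964026e-04,
        6.95966752e-03,  1.39120067e-05]), 'tool_pos': array([ 0.24366088, -0.57484034,  0.20767198]), 'tool_rot': array([-1.01319928e-03,  9.79987712e-01,  1.99055392e-01, -9.21033189e-05]), 'contact_force': array([-0.32415551, -0.11371644, -0.414055  ]), 'ft_torque': array([ 0.01332132, -0.06597976,  0.04211379]), 'grasp_force': 0.0, 'gripper_width': 0.9978869302394413} 0.0187
{'mtx': array([[520.29525146,   0.        , 317.36622057],
       [  0.        , 520.29525146, 238.84356597],
       [  0.        ,   0.        ,   1.        ]]), 'k1': -0.05697566093796939, 'world_to_cam': array([[-0.87976567, -0.47537832,  0.00527334,  0.52821856],
       [-0.32289927,  0.58936347, -0.74053141,  0.27221596],
       [ 0.34892467, -0.65319687, -0.67200106,  1.02410371],
       [ 0.        ,  0.        ,  0.        ,  1.        ]])}
{'mtx': array([[464.71352755,   0.        , 323.06300873],
       [  0.        , 464.71352755, 244.06626734],
       [  0.        ,   0.        ,   1.        ]]), 'k1': -0.11654554045117047, 'world_to_cam': array([[-0.00256967, -0.99999534,  0.00164849,  0.03709733],
       [-0.99030675,  0.00231583, -0.13887831,  0.56938158],
       [ 0.13887384, -0.00198938, -0.99030808,  1.11020673],
       [ 0.        ,  0.        ,  0.        ,  1.        ]])}
```

View pics/side0.png

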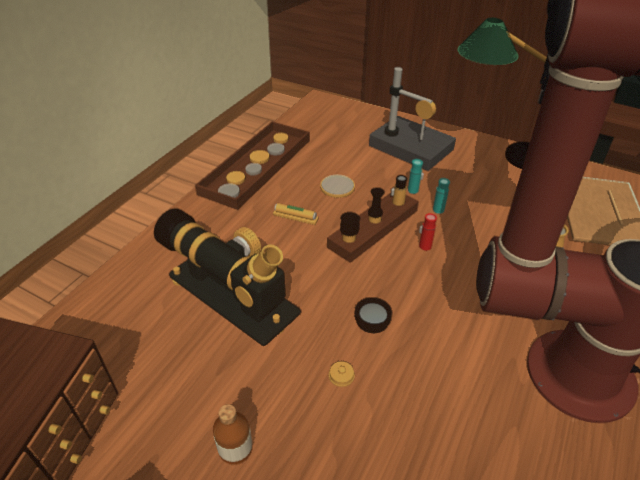

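View pics/top0.png

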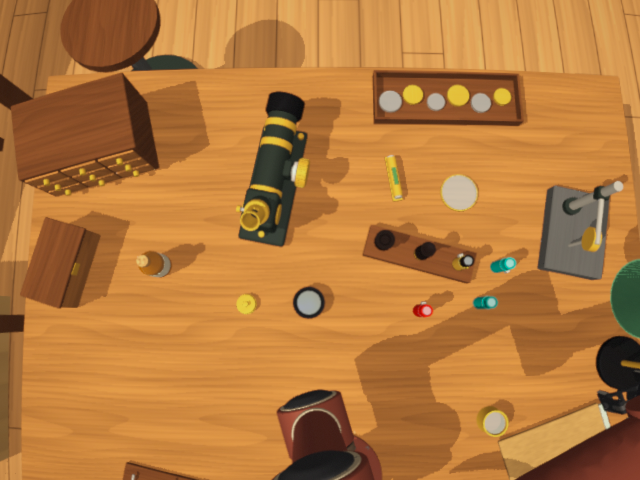

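The side view shows the rack at (373,224), holding the wide eyepiece (350,228), the slim one (377,205) and a third at (400,190) with something steel at (393,192). The top view has that third one at (463,262). The turquoise pieces (415,177 and 440,195) and the red one (428,232) stand outside the rack, so they are look-alikes. The third eyepiece fits the description. I'll confirm it in an enlarged crop, with the sleeve alongside.

```bash
cat > h.py <<'E'
import numpy as np,cv2
from plant import manip
def ray(n,u,v):
    c=manip.camera_model(n);K=c["mtx"];T=c["world_to_cam"]
    q=np.array([(u-K[0,2])/K[0,0],(v-K[1,2])/K[1,1]]);s=q.copy()
    for _ in range(20): s=q/(1+c["k1"]*(s@s))
    R=T[:3,:3];return -R.T@T[:3,3],R.T@np.array([s[0],s[1],1.])
def plane(n,u,v,z):
    o,d=ray(n,u,v);return o+d*(z-o[2])/d[2]
def dep(n,u,v,D):
    o,d=ray(n,u,v);return o+d*D
def tri(a,b):
    (o1,d1),(o2,d2)=ray("side",*a),ray("top",*b)
    t=np.linalg.lstsq(np.c_[d1,-d2],o2-o1,rcond=None)[0]
    p,q=o1+d1*t[0],o2+d2*t[1];return (p+q)/2,np.linalg.norm(p-q)
def proj(n,p):
    c=manip.camera_model(n);q=c["world_to_cam"]@np.r_[p,1];s=q[:2]/q[2];s=s*(1+c["k1"]*(s@s))
    return s*c["mtx"][0,0]+c["mtx"][:2,2]
E
python3 - <<'E'
import cv2,numpy as np
s=cv2.imread("pics/side0.png");t=cv2.imread("pics/top0.png")
def c(i,u,v,w=25): return cv2.resize(i[v-w:v+w,u-w:u+w],(300,300),interpolation=cv2.INTER_CUBIC)
cv2.imwrite("pics/crop1.png",np.vstack([np.hstack([c(s,400,190),c(t,463,262)]),np.hstack([c(s,262,265,30),c(t,258,215,30)])]))
E
```

```text
(no output)
```

View pics/crop1.png

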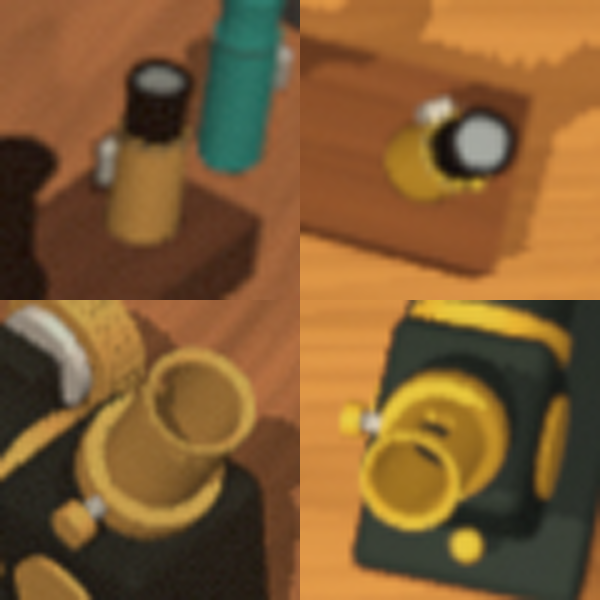

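The crop confirms it: the piece in the end hole has a brass barrel, an ebony head, and a steel catch at side (392,192) and top (460,255). The sleeve mouth is at side (273,255) and top (250,221). Next I'll measure these.

```bash
python3 - <<'E'
from h import *
np.set_printoptions(precision=4,suppress=True)
print("head tri",tri((401.7,178.3),(468.5,260.7)),plane("top",468.5,260.7,.110),plane("side",401.7,178.3,.110))
print("catch",tri((392.5,192),(460.5,255)))
print("mouth",tri((273,255.4),(250.4,221)),plane("top",250.4,221,.219),plane("side",273,255.4,.219))
# sleeve/collimator axis: rack, base edges
for n,u,v in [("top",270,240),("top",300,133)]: pass
im=cv2.imread("pics/top0.png")
# green base/tube: brass ring centres along tube (z~.141 tops) ; wide & slim heads for rack line
for u,v,z in [(384,240,.096),(425.5,250.5,.12)]: print("rack heads",plane("top",u,v,z))
hsv=cv2.cvtColor(im,cv2.COLOR_BGR2HSV)
# dark objects mask of collimator
m=((hsv[...,2]<75)).astype(np.uint8); m[:, :225]=0;m[:,325:]=0;m[:80]=0;m[255:]=0
n,l,st,c=cv2.connectedComponentsWithStats(m);i=1+st[1:,4].argmax();print(st[i],c[i])
cn=max(cv2.findContours((l>0).astype(np.uint8),0,2)[0],key=cv2.contourArea);print(cv2.minAreaRect(cn))
# stand left and right edges near desk z~.012 : corners read from picture
for u,v in [(239,236),(283,245),(307,131)]: print("corner",plane("top",u,v,.015))
# enlarged sleeve
w=22;u,v=257,215
cv2.imwrite("pics/sl.png",np.hstack([cv2.resize(im[v-w:v+w,u-w:u+w],(400,400),interpolation=cv2.INTER_CUBIC),cv2.resize(cv2.imread("pics/side0.png")[240:290,235:285],(400,400),interpolation=cv2.INTER_CUBIC)])*1)
E
```

```text
head tri (array([ 0.5198, -0.3048,  0.1081]), np.float64(7.868474069231698e-05)) [ 0.5195 -0.3042  0.11  ] [ 0.519  -0.3022  0.11  ]
catch (array([ 0.5386, -0.3009,  0.06  ]), np.float64(0.00040753609738628936))
mouth (array([0.5934, 0.1889, 0.218 ]), np.float64(0.0010230295482175078)) [0.5937 0.1889 0.219 ] [0.5923 0.1896 0.219 ]
rack heads [ 0.5709 -0.108   0.096 ]
rack heads [ 0.5427 -0.2007  0.12  ]
[ 239  125   68  121 3643] [274.9198 183.022 ]
((272.224365234375, 184.1195068359375), (46.86466979980469, 117.61566162109375), 12.094757080078125)
corner [0.5942 0.2494 0.015 ]
corner [0.5708 0.137  0.015 ]
corner [0.8741 0.0772 0.015 ]
```

View pics/sl.png

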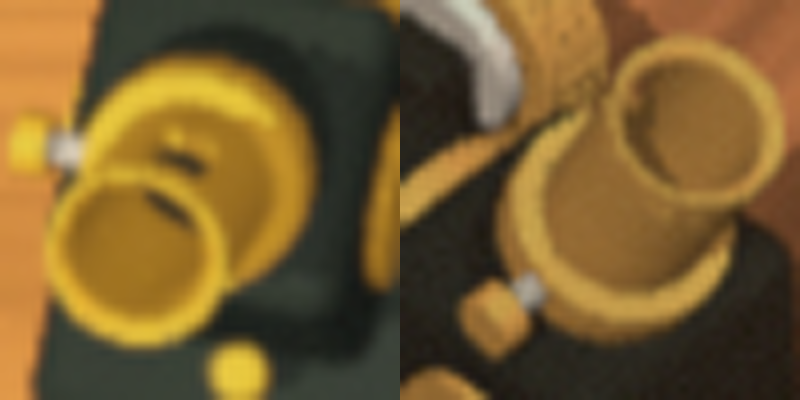

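The top crop shows the slot as a dark spot on the sleeve's upper outside at crop (183,158), which is top (255.1,210.4). The mouth centre is at crop (137,257). I'll work out the slot angle and refine the catch direction.

```bash
cat >> h.py <<'E'
YAW=np.radians(-11.4)
cx=np.array([np.cos(YAW),np.sin(YAW),0]);up=np.array([0,0,1.])
EZ=np.cos(np.pi/6)*up-.5*cx; EX=np.cos(np.pi/6)*cx+.5*up; EY=np.cross(EZ,EX)
M=np.array([.593,.1889,.219])
E
python3 - <<'E'
from h import *
np.set_printoptions(precision=3,suppress=True)
for n in("top","side"):
  print(n,"mouth",proj(n,M))
  for a in (-26,-13,0,13,26):
    r=.021*(np.cos(np.radians(a))*EX+np.sin(np.radians(a))*EY)
    print(a,*[proj(n,M+r-d*EZ) for d in(0,.0085,.02,.0315)])
h=np.array([.5195,-.3035])
print("axis at .062",proj("top",np.r_[h,.062]),proj("side",np.r_[h,.062]))
for a in(-20,-10,0,10,20,30):
  f=np.r_[h+.021*np.array([np.cos(np.radians(a)),np.sin(np.radians(a))]),.062];print(a,proj("top",f),proj("side",f))
for n,u,v in(("top",461,255),("side",392,192)):
  im=cv2.imread(f"pics/{n}0.png");hs=cv2.cvtColor(im,cv2.COLOR_BGR2HSV)[v-9:v+9,u-6:u+6]
  m=((hs[...,1]<70)&(hs[...,2]>110)).astype(np.uint8);k,l,st,c=cv2.connectedComponentsWithStats(m);print(n,[(s[4],q+[u-6,v-9]) for s,q in zip(st[1:],c[1:])])
E
```

```text
top mouth [250.408 221.34 ]
-26 [255.699 213.789] [256.628 212.558] [257.863 210.923] [259.071 209.324]
-13 [253.702 212.672] [254.648 211.45 ] [255.904 209.827] [257.133 208.239]
0 [251.535 212.003] [252.498 210.786] [253.777 209.171] [255.029 207.589]
13 [249.311 211.817] [250.291 210.602] [251.593 208.989] [252.868 207.411]
26 [247.147 212.123] [248.144 210.906] [249.467 209.291] [250.763 207.711]
side mouth [272.898 255.028]
-26 [269.643 244.809] [268.221 246.694] [266.329 249.202] [264.473 251.662]
-13 [267.411 245.428] [266.001 247.313] [264.126 249.821] [262.287 252.281]
0 [265.448 246.541] [264.049 248.423] [262.188 250.927] [260.363 253.383]
13 [263.857 248.096] [262.466 249.973] [260.615 252.468] [258.8   254.916]
26 [262.722 250.017] [261.335 251.884] [259.491 254.368] [257.682 256.804]
axis at .062 [462.15  262.757] [399.646 192.967]
-20 [464.686 254.712] [393.689 189.338]
-10 [463.257 254.333] [392.85  189.937]
0 [461.794 254.209] [392.214 190.631]
10 [460.341 254.345] [391.8   191.397]
20 [458.942 254.735] [391.623 192.215]
30 [457.638 255.37 ] [391.69  193.058]
top [(np.int32(12), array([459.917, 254.917])), (np.int32(16), array([465.25 , 260.188]))]
side [(np.int32(13), array([392.538, 191.231]))]
```

Slot is about -9° from nominal, the catch points at about +12° azimuth, and the eyepiece stands at (0.519, -0.3035). First I'll turn the tool so its y lines up with the catch.

```bash
R='{"turn":-0.138}'; python3 -m crank '[{"turn":-0.138},{"turn":-0.138},{"turn":-0.138},{"turn":-0.138},{"turn":-0.138}]' 100 ; python3 -m crank '[{"turn":-0.138},{"turn":-0.138},{"turn":-0.138},{"turn":-0.138},{"turn":-0.138}]'
cat >> h.py <<'E'
from scipy.spatial.transform import Rotation as Ro
def tool():
    s=manip.state();w=s["tool_rot"];return s["tool_pos"],Ro.from_quat([*w[1:],w[0]]).as_matrix(),s
def to(p):
    P,R,s=tool();print("t",round(s["time"],2),"delta tool cm",np.round(100*R.T@(np.array(p)-P),2),"y az",np.round(np.degrees(np.arctan2(R[1,1],R[0,1])),1))
E
python3 -c "
from h import *
to([.519,-.3035,.2077])"
```

```text
t 0.1 delta tool cm [ 35.94 -14.24   0.04] y az -67.0schema error: expected keys x, y, z, turn
schema error: expected keys x, y, z, turn
```

```bash
python3 -m crank '[{"x":0,"y":0,"z":0,"turn":-0.138},{"x":0,"y":0,"z":0,"turn":-0.138},{"x":0,"y":0,"z":0,"turn":-0.138},{"x":0,"y":0,"z":0,"turn":-0.138},{"x":0,"y":0,"z":0,"turn":-0.138}]' 100 ; python3 -m crank '[{"x":0,"y":0,"z":0,"turn":-0.138},{"x":0,"y":0,"z":0,"turn":-0.138},{"x":0,"y":0,"z":0,"turn":-0.138},{"x":0,"y":0,"z":0,"turn":-0.138},{"x":0,"y":0,"z":0,"turn":-0.138}]'
python3 -c "
from h import *
to([.519,-.3035,.2077])"
```

```text
time: 0.6
tool_pos: [0.2437, -0.5751, 0.2081]
tool_rot: [-0.001, 0.853, 0.521, 0.0]
contact_force: [0.7, -0.6, -0.3]
gripper_width: 1.001
grasp_force: 0.0
time: 1.1
tool_pos: [0.2437, -0.5751, 0.2081]
tool_rot: [-0.001, 0.627, 0.779, 0.0]
contact_force: [-0.5, -0.4, -0.5]
gripper_width: 0.999
grasp_force: 0.0
t 1.1 delta tool cm [20.64 32.7   0.07] y az 12.4
```

```bash
python3 -m crank '[{"x":2.06,"y":3.27,"z":0,"turn":0},{"x":2.06,"y":3.27,"z":0,"turn":0},{"x":2.06,"y":3.27,"z":0,"turn":0},{"x":2.06,"y":3.27,"z":0,"turn":0},{"x":2.06,"y":3.27,"z":0,"turn":0}]' ; python3 -m crank '[{"x":2.06,"y":3.27,"z":0,"turn":0},{"x":2.06,"y":3.27,"z":0,"turn":0},{"x":2.06,"y":3.27,"z":0,"turn":0},{"x":2.06,"y":3.27,"z":0,"turn":0},{"x":2.06,"y":3.27,"z":0,"turn":0}]'
python3 -c "
from h import *
to([.519,-.3035,.060])"
```

```text
time: 1.6
tool_pos: [0.383, -0.4392, 0.2083]
tool_rot: [-0.0, 0.629, 0.777, 0.0]
contact_force: [-0.5, 0.3, -0.1]
gripper_width: 1.0
grasp_force: 0.0
time: 2.1
tool_pos: [0.5214, -0.3043, 0.2083]
tool_rot: [-0.0, 0.629, 0.777, -0.0]
contact_force: [0.1, 0.7, -0.4]
gripper_width: 0.997
grasp_force: 0.0
t 2.1 delta tool cm [ 0.12 -0.21 14.83] y az 12.0
```

```bash
python3 -m crank '[{"x":0.1,"y":-0.2,"z":3,"turn":0},{"x":0,"y":0,"z":4,"turn":0},{"x":0,"y":0,"z":4,"turn":0},{"x":0,"y":0,"z":3.8,"turn":0},{"x":0,"y":0,"z":0,"turn":0}]' 
python3 - <<'E'
from h import *
to([.519,-.3035,.060])
a=manip.grab_frame("side")[0][:,:,::-1];b=manip.grab_frame("top")[0][:,:,::-1]
cv2.imwrite("pics/g1.png",np.hstack([cv2.resize(a[150:225,360:435],(400,400),interpolation=2),cv2.resize(b[220:295,425:500],(400,400),interpolation=2)]))
E
```

```text
time: 2.6
tool_pos: [0.5139, -0.3017, 0.0535]
tool_rot: [-0.007, 0.629, 0.777, -0.0]
contact_force: [-0.8, 0.8, -0.7]
gripper_width: 0.999
grasp_force: 0.0
t 2.6 delta tool cm [-0.28  0.45 -0.66] y az 12.0
```

View pics/g1.png

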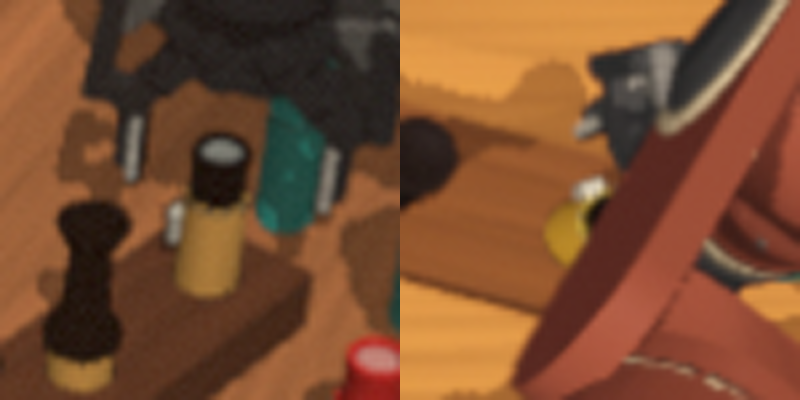

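The fingers straddle the eyepiece, with pads at crop (132,150) and (328,180) and the catch between them at (175,220). I'll check that the arm has settled.

```bash
python3 -m crank '[{"x":0,"y":0,"z":0,"turn":0}]'; python3 -c "
from h import *
to([.519,-.3035,.060])"
```

```text
time: 2.8
tool_pos: [0.5201, -0.3065, 0.0638]
tool_rot: [0.002, 0.629, 0.777, 0.0]
contact_force: [0.8, 0.4, 0.4]
gripper_width: 1.001
grasp_force: 0.0
t 2.8 delta tool cm [ 0.31 -0.05  0.38] y az 12.0
```

```bash
python3 -m crank '[{"x":0.2,"y":0,"z":0,"turn":0},{"x":0,"y":0,"z":0,"turn":0},{"x":0,"y":0,"z":0,"turn":0}]'; python3 -c "
from h import *
to([.519,-.3035,.060])";  python3 -m crank '[{"x":0,"y":0,"z":0,"turn":0},{"x":0,"y":0,"z":0,"turn":0},{"x":0,"y":0,"z":0,"turn":0},{"x":0,"y":0,"z":0,"turn":0},{"x":0,"y":0,"z":0,"turn":0}]' 0;python3 -c "
from h import *
to([.519,-.3035,.060])"
```

```text
time: 3.1
tool_pos: [0.5188, -0.3037, 0.0623]
tool_rot: [0.001, 0.629, 0.777, 0.0]
contact_force: [-0.8, -0.6, -0.0]
gripper_width: 1.005
grasp_force: 0.0
t 3.1 delta tool cm [0.02 0.03 0.23] y az 12.0
time: 3.6
tool_pos: [0.5188, -0.3036, 0.0615]
tool_rot: [0.001, 0.629, 0.777, 0.0]
contact_force: [1.0, 0.6, 1.5]
gripper_width: 0.318
grasp_force: 67.3
t 3.6 delta tool cm [0.   0.03 0.15] y az 12.0
```

```bash
python3 -m crank '[{"x":0,"y":0,"z":-1,"turn":0},{"x":0,"y":0,"z":-3,"turn":0},{"x":0,"y":0,"z":-4,"turn":0},{"x":0,"y":0,"z":-4,"turn":0},{"x":0,"y":0,"z":-4,"turn":0}]'; python3 -m crank '[{"x":0,"y":0,"z":-4,"turn":0},{"x":0,"y":0,"z":-2,"turn":0},{"x":0,"y":0,"z":0,"turn":0}]'; python3 - <<'E'
from h import *
P,R,s=tool();print(P,s["gripper_width"],s["grasp_force"])
a=manip.grab_frame("side")[0][:,:,::-1]
u,v=proj("side",P).astype(int);print(u,v)
cv2.imwrite("pics/g2.png",cv2.resize(a[v-40:v+40,u-40:u+40],(600,600),interpolation=2))
E
```

```text
time: 4.1
tool_pos: [0.5171, -0.3029, 0.222]
tool_rot: [-0.001, 0.629, 0.777, -0.0]
contact_force: [1.2, 0.0, -1.5]
gripper_width: 0.319
grasp_force: 67.7
time: 4.4
tool_pos: [0.5191, -0.3043, 0.2858]
tool_rot: [0.004, 0.629, 0.777, -0.0]
contact_force: [-0.2, -0.3, -1.5]
gripper_width: 0.323
grasp_force: 67.8
[ 0.51914395 -0.30431738  0.28583211] 0.32329465008214153 67.7667760848999
410 116
```

View pics/g2.png

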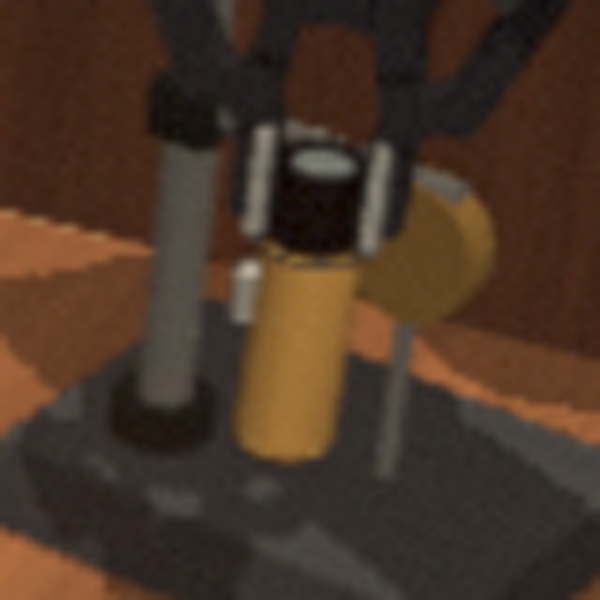

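The pads hold only the ebony head: their tips are at crop (255,235) and (370,255), and the catch is free at (245,290). They end about 20 mm above the nominal TCP. I'll put it back in its hole and regrip about 22 mm lower.

```bash
python3 -m crank '[{"x":0,"y":0,"z":4,"turn":0},{"x":0,"y":0,"z":4,"turn":0},{"x":0,"y":0,"z":4,"turn":0},{"x":0,"y":0,"z":4,"turn":0},{"x":0,"y":0,"z":2,"turn":0}]'; python3 -m crank '[{"x":0,"y":0,"z":0,"turn":0},{"x":0,"y":0,"z":0,"turn":0},{"x":0,"y":0,"z":0,"turn":0}]'; python3 -c "
from h import *
to([.5188,-.3036,.0615])"
```

```text
time: 4.95
tool_pos: [0.5136, -0.3, 0.0926]
tool_rot: [-0.006, 0.629, 0.777, -0.0]
contact_force: [-0.3, 0.5, -2.7]
gripper_width: 0.319
grasp_force: 67.7
time: 5.25
tool_pos: [0.5188, -0.3038, 0.1023]
tool_rot: [0.001, 0.629, 0.777, 0.0]
contact_force: [0.3, 0.4, -0.8]
gripper_width: 0.313
grasp_force: 67.7
t 5.25 delta tool cm [0.03 0.   4.08] y az 12.0
```

```bash
python3 -m crank '[{"x":0,"y":0,"z":1,"turn":0},{"x":0,"y":0,"z":1,"turn":0},{"x":0,"y":0,"z":1,"turn":0},{"x":0,"y":0,"z":0.8,"turn":0},{"x":0,"y":0,"z":0.2,"turn":0}]'; python3 -m crank '[{"x":0,"y":0,"z":0,"turn":0},{"x":0,"y":0,"z":0,"turn":0}]'; python3 -m crank '[{"x":0,"y":0,"z":0,"turn":0},{"x":0,"y":0,"z":0,"turn":0},{"x":0,"y":0,"z":0,"turn":0},{"x":0,"y":0,"z":0.5,"turn":0},{"x":0,"y":0,"z":0.7,"turn":0}]' 100; python3 -m crank '[{"x":0,"y":0,"z":0.7,"turn":0},{"x":0,"y":0,"z":0.3,"turn":0},{"x":0,"y":0,"z":0,"turn":0},{"x":0,"y":0,"z":0,"turn":0}]'
```

```text
time: 5.75
tool_pos: [0.5186, -0.3035, 0.0614]
tool_rot: [0.0, 0.629, 0.777, 0.0]
contact_force: [-1.4, 1.8, 9.1]
gripper_width: 0.317
grasp_force: 69.2
time: 5.95
tool_pos: [0.5185, -0.3034, 0.0615]
tool_rot: [0.0, 0.629, 0.777, 0.0]
contact_force: [0.0, 0.5, 3.9]
gripper_width: 0.321
grasp_force: 68.3
time: 6.45
tool_pos: [0.5183, -0.3035, 0.0487]
tool_rot: [0.0, 0.629, 0.777, -0.0]
contact_force: [-0.2, 0.6, 0.4]
gripper_width: 1.001
grasp_force: 0.0
time: 6.85
tool_pos: [0.5181, -0.3033, 0.0388]
tool_rot: [-0.0, 0.629, 0.777, -0.0]
contact_force: [0.3, 0.6, 0.1]
gripper_width: 1.001
grasp_force: 0.0
```

```bash
python3 -m crank '[{"x":0,"y":0,"z":0,"turn":0},{"x":0,"y":0,"z":0,"turn":0},{"x":0,"y":0,"z":0,"turn":0},{"x":0,"y":0,"z":0,"turn":0},{"x":0,"y":0,"z":0,"turn":0}]' 0; python3 -m crank '[{"x":0,"y":0,"z":-1,"turn":0},{"x":0,"y":0,"z":-3,"turn":0},{"x":0,"y":0,"z":-4,"turn":0},{"x":0,"y":0,"z":-4,"turn":0},{"x":0,"y":0,"z":-4,"turn":0}]'; python3 -m crank '[{"x":0,"y":0,"z":-4,"turn":0},{"x":0,"y":0,"z":-4,"turn":0},{"x":0,"y":0,"z":0,"turn":0},{"x":0,"y":0,"z":0,"turn":0}]'; python3 - <<'E'
from h import *
P,R,s=tool();print(P,s["gripper_width"],s["grasp_force"],s["joint_pos"])
a=manip.grab_frame("side")[0][:,:,::-1]
u,v=proj("side",P).astype(int);print(u,v)
cv2.imwrite("pics/g3.png",cv2.resize(a[v-40:v+40,u-40:u+40],(600,600),interpolation=2))
E
```

```text
time: 7.35
tool_pos: [0.519, -0.3037, 0.0399]
tool_rot: [0.001, 0.629, 0.777, 0.0]
contact_force: [0.9, 0.4, 3.3]
gripper_width: 0.353
grasp_force: 59.3
time: 7.85
tool_pos: [0.5169, -0.3028, 0.1998]
tool_rot: [-0.001, 0.629, 0.777, -0.0]
contact_force: [-0.5, -0.7, -1.5]
gripper_width: 0.347
grasp_force: 60.8
time: 8.25
tool_pos: [0.5179, -0.3034, 0.2797]
tool_rot: [0.0, 0.629, 0.777, -0.0]
contact_force: [-0.3, -0.2, -2.4]
gripper_width: 0.351
grasp_force: 60.8
[ 0.51793321 -0.30342904  0.2797259 ] 0.3508781629139364 60.83919582772069 [-6.53608069e-01 -3.85430284e-02  1.58766210e+00 -5.26949156e-04
  1.59152716e+00 -8.63514248e-01]
410 119
```

View pics/g3.png

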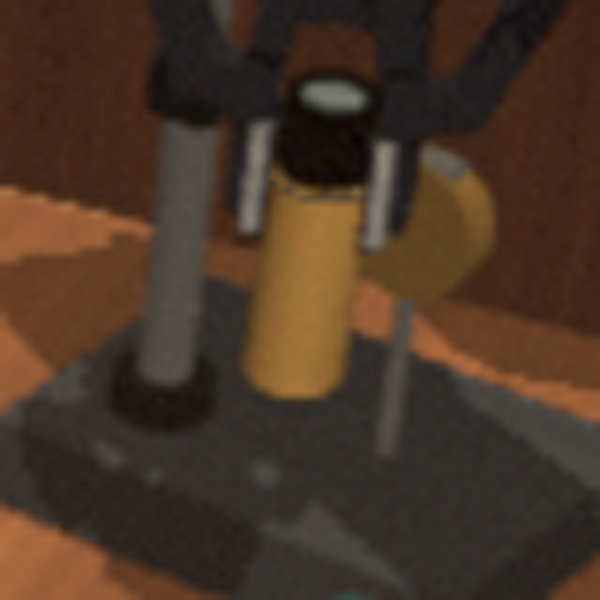

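The catch is now squeezed flush under the left pad, whose tip is at crop (250,235). The foot at (295,395) is about 28 mm beyond the TCP. I'll turn the catch to azimuth 0 and carry the eyepiece out to the edge of reach. There, in the sleeve's lean plane, I'll see whether the tool tips outward.

```bash
python3 -m crank '[{"x":0,"y":0,"z":0,"turn":0.105},{"x":0,"y":0,"z":0,"turn":0.105},{"x":0.8,"y":2,"z":0,"turn":0},{"x":1.7,"y":4.1,"z":0,"turn":0},{"x":1.7,"y":4.1,"z":0,"turn":0}]'; python3 -m crank '[{"x":1.7,"y":4.1,"z":0,"turn":0},{"x":1.7,"y":4.1,"z":0,"turn":0},{"x":1.7,"y":4.1,"z":0,"turn":0},{"x":1.7,"y":4.1,"z":0,"turn":0},{"x":1.7,"y":4.1,"z":0,"turn":0}]';  python3 -m crank '[{"x":1.7,"y":4.1,"z":0,"turn":0},{"x":1.7,"y":4.1,"z":0,"turn":0},{"x":1.7,"y":3.1,"z":0,"turn":0},{"x":0.8,"y":2,"z":0,"turn":0}]'; python3 -c "
from h import *
to([.966,-.119,.28]);print(tool()[2]['joint_pos'])"
```

```text
time: 8.8
tool_pos: [0.6196, -0.2606, 0.2753]
tool_rot: [-0.003, 0.708, 0.707, -0.001]
contact_force: [0.7, -0.7, -1.1]
gripper_width: 0.354
grasp_force: 60.9
time: 9.3
tool_pos: [0.8253, -0.1752, 0.2742]
tool_rot: [-0.003, 0.707, 0.707, -0.002]
contact_force: [1.1, -0.8, -0.6]
gripper_width: 0.349
grasp_force: 60.9
time: 9.7
tool_pos: [0.9588, -0.1146, 0.2723]
tool_rot: [-0.003, 0.706, 0.708, -0.002]
contact_force: [0.6, -0.2, -0.3]
gripper_width: 0.349
grasp_force: 60.9
t 9.7 delta tool cm [-0.44  0.72 -0.77] y az 0.1
[-1.96040243e-01  9.88375733e-01  2.61324492e-01  4.11173084e-04
  1.89955338e+00 -1.98026307e-01]
```

```bash
python3 -m crank '[{"x":-0.8,"y":4,"z":0,"turn":0},{"x":-0.8,"y":4,"z":0,"turn":0},{"x":-0.8,"y":4,"z":0,"turn":0},{"x":0,"y":0,"z":0,"turn":0}]'; python3 -c "
from h import *
to([.966,-.119,.28]);P,R,s=tool();print(s['joint_pos']);print(R)"
```

```text
time: 10.1
tool_pos: [0.9993, -0.1317, 0.2439]
tool_rot: [0.018, 0.707, 0.707, 0.014]
contact_force: [0.7, -0.0, -2.6]
gripper_width: 0.352
grasp_force: 62.2
t 10.1 delta tool cm [ 1.25 -3.16 -3.76] y az -0.0
[-0.20598533  1.14078272  0.06260613  0.00436847  1.89205612 -0.20376729]
[[ 8.65934988e-04  9.98941033e-01  4.60006778e-02]
 [ 9.99985350e-01 -6.19217820e-04 -5.37731670e-03]
 [-5.34313786e-03  4.60046603e-02 -9.98926935e-01]]
```

Pushing past the edge of reach does tip the tool outward: 2.6° so far, with joint 3 at the straight-arm end. I'll keep pushing gently outward and up.

```bash
python3 -m crank '[{"x":-0.4,"y":2,"z":-2,"turn":0},{"x":-0.4,"y":2,"z":-2,"turn":0},{"x":-0.4,"y":2,"z":-2,"turn":0},{"x":-0.4,"y":2,"z":-2,"turn":0},{"x":0,"y":0,"z":0,"turn":0}]'; cat >> h.py <<'E'
def tilt():
    P,R,s=tool();z=R[:,2];print("P",np.round(P,4),"tilt",np.round(np.degrees(np.arccos(-z[2])),1),"az",np.round(np.degrees(np.arctan2(z[1],z[0])),1),"q",np.round(s["joint_pos"],4),"F",np.round(s["contact_force"],1),"w",round(s["gripper_width"],3),"t",round(s["time"],2))
E
python3 -c "
from h import *
tilt()"
```

```text
time: 10.6
tool_pos: [0.9971, -0.1364, 0.3186]
tool_rot: [0.05, 0.706, 0.706, 0.038]
contact_force: [-0.0, 0.2, -2.1]
gripper_width: 0.354
grasp_force: 62.2
P [ 0.9971 -0.1364  0.3186] tilt 7.1 az -7.8 q [-0.2126  1.0712  0.055   0.0101  1.8911 -0.2086] F [-0.   0.2 -2.1] w 0.354 t 10.6
```

```bash
python3 -m crank '[{"x":-0.8,"y":4,"z":-2,"turn":0},{"x":-0.8,"y":4,"z":-2,"turn":0},{"x":-0.8,"y":4,"z":-2,"turn":0},{"x":-0.8,"y":4,"z":-2,"turn":0},{"x":0,"y":0,"z":0,"turn":0}]' >/dev/null; 
python3 -c "
from h import *
tilt()"
```

```text
P [ 1.0101 -0.1479  0.3638] tilt 13.1 az -7.9 q [-0.2238  1.0298  0.055   0.02    1.8287 -0.2159] F [ 0.1 -1.1 -1.7] w 0.348 t 11.1
```

```bash
python3 -m crank '[{"x":-1.8,"y":4,"z":-1.5,"turn":0},{"x":-1.8,"y":4,"z":-1.5,"turn":0},{"x":-1.8,"y":4,"z":-1.5,"turn":0},{"x":-1.8,"y":4,"z":-1.5,"turn":0},{"x":-1.8,"y":4,"z":-1.5,"turn":0}]' >/dev/null; 
python3 -c "
from h import *
tilt()"
```

```text
P [ 1.0205 -0.2055  0.414 ] tilt 20.7 az -8.8 q [-0.2835  0.9885  0.0554  0.0467  1.7392 -0.2658] F [-0.7  0.1 -2.2] w 0.347 t 11.6
```

```bash
python3 -m crank '[{"x":-2.5,"y":4,"z":-1,"turn":0},{"x":-2.5,"y":4,"z":-1,"turn":0},{"x":-2.5,"y":4,"z":-1,"turn":0},{"x":-2.5,"y":4,"z":-1,"turn":0},{"x":0,"y":0,"z":0,"turn":0}]' >/dev/null; 
python3 -c "
from h import *
tilt()"
```

```text
P [ 1.0229 -0.2716  0.4524] tilt 27.0 az -10.2 q [-0.3522  0.9618  0.055   0.0792  1.6593 -0.3206] F [ 0.3  0.  -2. ] w 0.349 t 12.1
```

```bash
python3 -m crank '[{"x":-3,"y":3.9,"z":-1,"turn":0},{"x":-3,"y":3.9,"z":-1,"turn":0},{"x":0,"y":0,"z":0,"turn":0}]' >/dev/null; 
cat >> h.py <<'E'
def plan(d,off=.028):
    "shift in tool axes (cm) that puts the foot d m outside the mouth on the axis"
    P,R,s=tool();f=P+off*R[:,2];e=M+d*EZ-f
    print("shift cm",np.round(100*R.T@e,2),"axis err deg (tool x,y)",np.round(np.degrees(R.T@EZ)[:2],2),"y ang in sleeve",np.round(np.degrees(np.arctan2(R[:,1]@EY,R[:,1]@EX)),1),"foot in sleeve frame mm",np.round(1000*np.array([EX,EY,EZ])@(f-M),1))
E
python3 -c "
from h import *
tilt();plan(.08)"
```

```text
P [ 1.0186 -0.3094  0.4755] tilt 30.2 az -11.0 q [-0.3934  0.9453  0.055   0.1012  1.623  -0.3535] F [-0.5  0.  -1.4] w 0.351 t 12.4
shift cm [ 50.61 -48.76 -14.4 ] axis err deg (tool x,y) [0.18 0.22] y ang in sleeve 10.9 foot in sleeve frame mm [ 574.9 -404.3  -63.7]
```

The axis is within 0.3° of the sleeve's. Now I'll carry it back over the mouth.

```bash
python3 -m crank '[{"x":1.6,"y":-1.5,"z":-0.4,"turn":0},{"x":3.1,"y":-3,"z":-0.9,"turn":0},{"x":3.1,"y":-3,"z":-0.9,"turn":0},{"x":3.1,"y":-3,"z":-0.9,"turn":0},{"x":3.1,"y":-3,"z":-0.9,"turn":0}]' >/dev/null;python3 -m crank '[{"x":3.1,"y":-3,"z":-0.9,"turn":0},{"x":3.1,"y":-3,"z":-0.9,"turn":0},{"x":3.1,"y":-3,"z":-0.9,"turn":0},{"x":3.1,"y":-3,"z":-0.9,"turn":0},{"x":3.1,"y":-3,"z":-0.9,"turn":0}]' >/dev/null
python3 -c "
from h import *
tilt();plan(.08)"
```

```text
P [ 0.7441 -0.0144  0.383 ] tilt 30.0 az -10.4 q [-0.1031 -0.0613  1.5077 -0.0429  1.1727 -0.0929] F [ 0.   0.7 -1.5] w 0.352 t 13.4
shift cm [ 21.34 -20.8   -5.88] axis err deg (tool x,y) [0.47 0.13] y ang in sleeve 11.0 foot in sleeve frame mm [ 245.  -169.2   19.9]
```

```bash
python3 -m crank '[{"x":3.1,"y":-3,"z":-0.9,"turn":0},{"x":3.1,"y":-3,"z":-0.9,"turn":0},{"x":3.1,"y":-3,"z":-0.9,"turn":0},{"x":3.1,"y":-3,"z":-0.9,"turn":0},{"x":3.1,"y":-3,"z":-0.9,"turn":0}]' >/dev/null;python3 -m crank '[{"x":2.9,"y":-2.9,"z":-0.8,"turn":0},{"x":1.5,"y":-1.5,"z":-0.4,"turn":0},{"x":0,"y":0,"z":0,"turn":0},{"x":0,"y":0,"z":0,"turn":0},{"x":0,"y":0,"z":0,"turn":0}]' >/dev/null
python3 -c "
from h import *
tilt();plan(.03)"
```

```text
P [0.5549 0.1831 0.3199] tilt 30.1 az -10.5 q [ 0.3156 -0.3941  1.8912 -0.2616  1.1867  0.3625] F [-0.3 -1.3 -1.9] w 0.342 t 14.4
shift cm [ 1.61 -1.63  4.76] axis err deg (tool x,y) [0.42 0.13] y ang in sleeve 11.0 foot in sleeve frame mm [ 19.1 -13.   77.5]
```

Next, get above the axis with the foot 20 mm off the rim, then check with both cameras.

```bash
python3 -m crank '[{"x":0.8,"y":-0.8,"z":1,"turn":0},{"x":0.8,"y":-0.8,"z":1.5,"turn":0},{"x":0,"y":0,"z":1.5,"turn":0},{"x":0,"y":0,"z":1.5,"turn":0},{"x":0,"y":0,"z":0,"turn":0}]' >/dev/null;python3 -m crank '[{"x":0,"y":0,"z":0,"turn":0},{"x":0,"y":0,"z":0,"turn":0}]' >/dev/null
python3 - <<'E'
from h import *
tilt();plan(.02)
a=manip.grab_frame("side")[0][:,:,::-1];b=manip.grab_frame("top")[0][:,:,::-1]
cv2.imwrite("pics/sideA.png",a);cv2.imwrite("pics/topA.png",b)
cv2.imwrite("pics/A.png",np.hstack([cv2.resize(a[215:285,235:305],(400,400),interpolation=2),cv2.resize(b[180:250,220:290],(400,400),interpolation=2)]))
E
```

```text
P [0.5682 0.1942 0.2629] tilt 30.1 az -10.5 q [ 0.3291 -0.3281  1.9346 -0.2813  1.0847  0.4086] F [-0.2 -0.5 -1.6] w 0.351 t 15.1
shift cm [-0.05 -0.01  0.27] axis err deg (tool x,y) [0.44 0.14] y ang in sleeve 11.0 foot in sleeve frame mm [ 0.   0.5 22.7]
```

View pics/A.png

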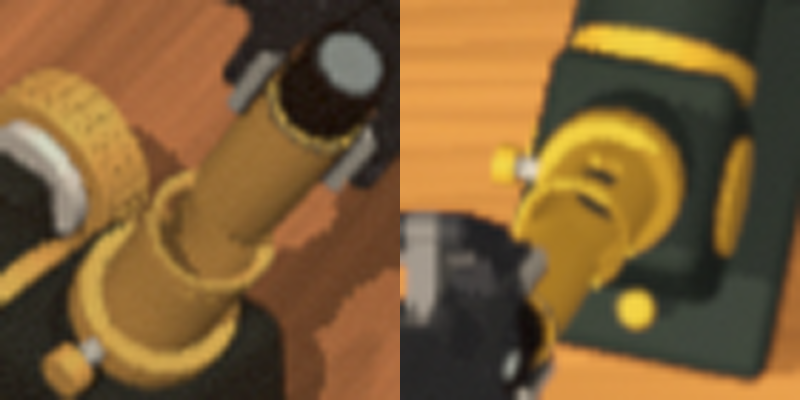

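```bash
python3 - <<'E'
from h import *
np.set_printoptions(precision=1,suppress=True)
P,R,s=tool();z=R[:,2]
for n,o in(("side",(235,215,0)),("top",(220,180,400))):
  f=lambda p:(proj(n,p)-o[:2])*400/70+[o[2],0]
  print(n,"mouth",f(M),"depth20",f(M-.02*EZ),"stop",f(M-.07*EZ),"foot28",f(P+.028*z),"foot33",f(P+.033*z),"headtop",f(P-.070*z),"ring72",f(P-.044*z),"TCP",f(P))
  for sg in(-1,1): print("  barrel edge dirs", f(P+.028*z+sg*.016*R[:,0]),f(P+.028*z+sg*.016*R[:,1]))
E
```

```text
side mouth [216.6 228.7] depth20 [197.2 253. ] stop [151.5 310.3] foot28 [238.  200.1] foot33 [232.8 206.6] headtop [350.   61.3] ring72 [318.3 100.6] TCP [268.  162.9]
  barrel edge dirs [265.2 167.3] [277.1 232.1]
  barrel edge dirs [210.3 233.6] [198.8 168.1]
top mouth [573.8 236.2] depth20 [586.6 219.2] stop [616.7 179.2] foot28 [556.7 255.9] foot33 [560.  251.3] headtop [485.2 354.9] ring72 [505.6 326.7] TCP [537.7 282.2]
  barrel edge dirs [600.1 256.2] [560.2 297.5]
  barrel edge dirs [513.5 255.5] [553.2 213.7]
```

The pictures agree with the model: predicted head top is at (350,61) and I see it at (350,65), with the foot over the mouth. Now insert slowly, watching the force.

```bash
python3 -m crank '[{"x":-0.05,"y":0,"z":0.8,"turn":0},{"x":0,"y":0,"z":0.8,"turn":0},{"x":0,"y":0,"z":0.5,"turn":0},{"x":0,"y":0,"z":0.3,"turn":0},{"x":0,"y":0,"z":0,"turn":0}]' ;python3 -c "
from h import *
plan(0)"; python3 -m crank '[{"x":0,"y":0,"z":0.3,"turn":0},{"x":0,"y":0,"z":0.3,"turn":0},{"x":0,"y":0,"z":0,"turn":0}]' 
python3 -c "
from h import *
tilt();plan(0)"
```

```text
time: 15.7
tool_pos: [0.5793, 0.1913, 0.2401]
tool_rot: [0.213, 0.685, 0.682, 0.146]
contact_force: [0.9, 0.6, -1.7]
gripper_width: 0.353
grasp_force: 62.2
shift cm [-0.01  0.15 -0.28] axis err deg (tool x,y) [ 0.4  -0.02] y ang in sleeve 11.1 foot in sleeve frame mm [-1.5 -0.2 -2.8]
time: 16.0
tool_pos: [0.5827, 0.1911, 0.236]
tool_rot: [0.213, 0.684, 0.682, 0.147]
contact_force: [1.4, 0.0, -2.6]
gripper_width: 0.35
grasp_force: 62.2
P [0.5827 0.1911 0.236 ] tilt 30.0 az -10.5 q [ 0.3131 -0.2813  1.9422 -0.2816  1.0285  0.4075] F [ 1.4  0.  -2.6] w 0.35 t 16.0
shift cm [-0.04  0.05 -0.8 ] axis err deg (tool x,y) [0.45 0.1 ] y ang in sleeve 11.0 foot in sleeve frame mm [-0.6  0.4 -8. ]
```

```bash
python3 -m crank '[{"x":0,"y":0,"z":0.5,"turn":0},{"x":0,"y":0,"z":0.5,"turn":0},{"x":0,"y":0,"z":0.5,"turn":0},{"x":0,"y":0,"z":0.5,"turn":0},{"x":0,"y":0,"z":0,"turn":0}]' ;python3 -c "
from h import *
plan(0)"; python3 -m crank '[{"x":0,"y":0,"z":0.4,"turn":0},{"x":0,"y":0,"z":0.3,"turn":0},{"x":0,"y":0,"z":0.2,"turn":0},{"x":0,"y":0,"z":0,"turn":0}]' 
python3 -c "
from h import *
tilt();plan(0)"
```

```text
time: 16.5
tool_pos: [0.5929, 0.1892, 0.2184]
tool_rot: [0.213, 0.684, 0.682, 0.147]
contact_force: [3.4, 2.0, -3.0]
gripper_width: 0.348
grasp_force: 62.1
shift cm [-0.04  0.04 -2.85] axis err deg (tool x,y) [0.45 0.11] y ang in sleeve 11.0 foot in sleeve frame mm [ -0.5   0.5 -28.5]
time: 16.9
tool_pos: [0.5971, 0.1885, 0.2112]
tool_rot: [0.213, 0.684, 0.682, 0.147]
contact_force: [3.5, 3.9, -1.9]
gripper_width: 0.35
grasp_force: 62.2
P [0.5971 0.1885 0.2112] tilt 30.0 az -10.5 q [ 0.2991 -0.2323  1.9441 -0.2839  0.9754  0.4086] F [ 3.5  3.9 -1.9] w 0.35 t 16.9
shift cm [-0.04  0.03 -3.69] axis err deg (tool x,y) [0.45 0.13] y ang in sleeve 11.0 foot in sleeve frame mm [ -0.3   0.6 -36.8]
```

```bash
python3 -m crank '[{"x":0,"y":0,"z":0.3,"turn":0},{"x":0,"y":0,"z":0.2,"turn":0},{"x":0,"y":0,"z":0.1,"turn":0},{"x":0,"y":0,"z":0,"turn":0}]' ;python3 -m crank '[{"x":0,"y":0,"z":0.2,"turn":0},{"x":0,"y":0,"z":0.1,"turn":0},{"x":0,"y":0,"z":0,"turn":0}]' 
python3 - <<'E'
from h import *
tilt();plan(0)
a=manip.grab_frame("side")[0][:,:,::-1];b=manip.grab_frame("top")[0][:,:,::-1]
cv2.imwrite("pics/B.png",np.hstack([cv2.resize(a[215:285,235:305],(400,400),interpolation=2),cv2.resize(b[180:250,220:290],(400,400),interpolation=2)]))
E
```

```text
time: 17.3
tool_pos: [0.6001, 0.1881, 0.2062]
tool_rot: [0.213, 0.684, 0.682, 0.148]
contact_force: [2.5, 4.4, 1.6]
gripper_width: 0.351
grasp_force: 62.5
time: 17.6
tool_pos: [0.6016, 0.1878, 0.2036]
tool_rot: [0.213, 0.684, 0.682, 0.148]
contact_force: [2.2, 5.5, 2.8]
gripper_width: 0.347
grasp_force: 62.6
P [0.6016 0.1878 0.2036] tilt 30.1 az -10.4 q [ 0.295  -0.2167  1.9438 -0.2847  0.9592  0.4091] F [2.2 5.5 2.8] w 0.347 t 17.6
shift cm [-0.05  0.01 -4.56] axis err deg (tool x,y) [0.47 0.14] y ang in sleeve 11.0 foot in sleeve frame mm [ -0.2   0.9 -45.6]
```

View pics/B.png

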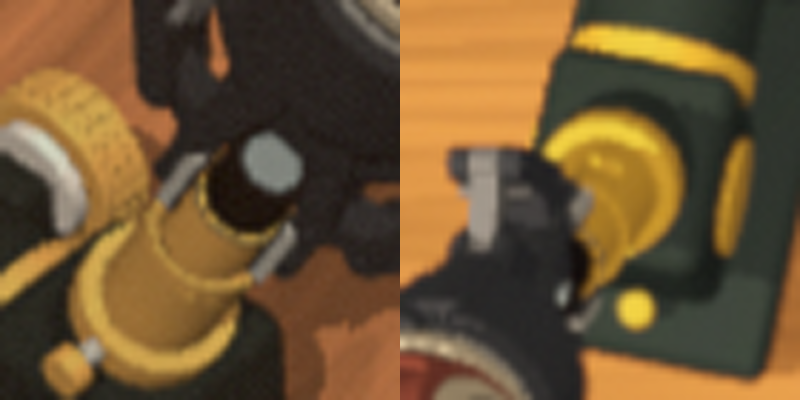

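The barrel is in 45 mm, with the pad tips a few mm above the rim at crop (165,200) and (260,275). The forces are small. I'll go 2 mm more, let go (the catch should stay held under the rim), back off and regrip on the head.

```bash
python3 -m crank '[{"x":0,"y":0,"z":0.15,"turn":0},{"x":0,"y":0,"z":0,"turn":0}]';  python3 -m crank '[{"x":0,"y":0,"z":0,"turn":0},{"x":0,"y":0,"z":0,"turn":0},{"x":0,"y":0,"z":0,"turn":0}]' 70; python3 -m crank '[{"x":0,"y":0,"z":-0.8,"turn":0},{"x":0,"y":0,"z":-0.8,"turn":0},{"x":0,"y":0,"z":-0.8,"turn":0},{"x":0,"y":0,"z":0,"turn":0},{"x":0,"y":0,"z":0,"turn":0}]'; python3 -m crank '[{"x":0,"y":0,"z":0,"turn":0},{"x":0,"y":0,"z":0,"turn":0},{"x":0,"y":0,"z":0,"turn":0},{"x":0,"y":0,"z":0,"turn":0}]' 0
python3 - <<'E'
from h import *
tilt();plan(0)
a=manip.grab_frame("side")[0][:,:,::-1]; cv2.imwrite("pics/sideC.png",a)
hs=cv2.cvtColor(a[215:285,235:305],cv2.COLOR_BGR2HSV)
m=((hs[...,1]<60)&(hs[...,2]>100)).astype(np.uint8);k,l,st,c=cv2.connectedComponentsWithStats(m)
print([(int(q[4]),np.round(e*400/70)) for q,e in zip(st[1:],c[1:]) if q[4]>15])
E
```

```text
time: 17.9
tool_pos: [0.6023, 0.1877, 0.2023]
tool_rot: [0.213, 0.684, 0.682, 0.148]
contact_force: [2.2, 5.2, 2.7]
gripper_width: 0.347
grasp_force: 62.6
time: 18.2
tool_pos: [0.601, 0.1865, 0.2003]
tool_rot: [0.213, 0.685, 0.682, 0.145]
contact_force: [-0.2, 0.8, 1.1]
gripper_width: 0.702
grasp_force: 0.0
time: 18.7
tool_pos: [0.5901, 0.1897, 0.2234]
tool_rot: [0.213, 0.684, 0.682, 0.147]
contact_force: [0.7, -0.0, -0.7]
gripper_width: 0.698
grasp_force: 0.0
time: 19.1
tool_pos: [0.59, 0.1895, 0.222]
tool_rot: [0.213, 0.685, 0.682, 0.147]
contact_force: [1.8, -0.8, -2.0]
gripper_width: 0.319
grasp_force: 59.0
P [0.59   0.1895 0.222 ] tilt 29.9 az -10.6 q [ 0.3054 -0.2553  1.9443 -0.2827  1.0008  0.408 ] F [ 1.8 -0.8 -2. ] w 0.319 t 19.1
shift cm [-0.02  0.11 -2.38] axis err deg (tool x,y) [0.42 0.03] y ang in sleeve 11.1 foot in sleeve frame mm [ -1.1   0.2 -23.8]
[(125, array([ 46., 169.])), (33, array([200., 158.])), (71, array([264., 169.])), (25, array([295., 221.]))]
```

```bash
python3 -m crank '[{"x":0,"y":0,"z":0.5,"turn":0},{"x":0,"y":0,"z":0.5,"turn":0},{"x":0,"y":0,"z":0.5,"turn":0},{"x":0,"y":0,"z":0.3,"turn":0},{"x":0,"y":0,"z":0,"turn":0}]';  python3 -m crank '[{"x":0,"y":0,"z":0.2,"turn":0},{"x":0,"y":0,"z":0.1,"turn":0},{"x":0,"y":0,"z":0,"turn":0}]'; python3 -m crank '[{"x":0,"y":0,"z":0.2,"turn":0},{"x":0,"y":0,"z":0.1,"turn":0},{"x":0,"y":0,"z":0,"turn":0}]' 
python3 - <<'E'
from h import *
tilt();plan(0);P,R,s=tool();print("axial push",s["contact_force"]@EZ)
E
```

```text
time: 19.65
tool_pos: [0.5992, 0.1877, 0.2064]
tool_rot: [0.213, 0.684, 0.682, 0.147]
contact_force: [2.7, -0.1, -2.9]
gripper_width: 0.323
grasp_force: 59.3
time: 19.95
tool_pos: [0.6004, 0.1876, 0.2044]
tool_rot: [0.213, 0.684, 0.682, 0.147]
contact_force: [-0.7, -1.0, 0.5]
gripper_width: 0.315
grasp_force: 59.3
time: 20.25
tool_pos: [0.6016, 0.1875, 0.203]
tool_rot: [0.213, 0.685, 0.682, 0.147]
contact_force: [-7.3, 0.0, 6.6]
gripper_width: 0.315
grasp_force: 60.6
P [0.6016 0.1875 0.203 ] tilt 30.0 az -10.6 q [ 0.2946 -0.2153  1.9434 -0.2848  0.96    0.4092] F [-7.3  0.   6.6] w 0.315 t 20.25
shift cm [-0.02  0.04 -4.63] axis err deg (tool x,y) [0.42 0.04] y ang in sleeve 11.0 foot in sleeve frame mm [ -0.5   0.5 -46.3]
axial push 9.306842101884204
```

```bash
python3 -m crank '[{"x":0,"y":0,"z":0.2,"turn":0},{"x":0,"y":0,"z":0.1,"turn":0},{"x":0,"y":0,"z":0,"turn":0}]' 
python3 - <<'E'
from h import *
tilt();plan(0);P,R,s=tool();print("axial push",s["contact_force"]@EZ)
np.set_printoptions(precision=1,suppress=True)
b=manip.grab_frame("top")[0][:,:,::-1];a=manip.grab_frame("side")[0][:,:,::-1]
cv2.imwrite("pics/topD.png",b);cv2.imwrite("pics/sideD.png",a)
hs=cv2.cvtColor(a[215:285,235:305],cv2.COLOR_BGR2HSV)
m=((hs[...,1]<60)&(hs[...,2]>100)).astype(np.uint8);k,l,st,c=cv2.connectedComponentsWithStats(m)
print([(int(q[4]),e+[235,215]) for q,e in zip(st[1:],c[1:]) if q[4]>15])
for h in(.026,.028,.030,.034): print(h,proj("side",M+h*EZ))
E
```

```text
time: 20.55
tool_pos: [0.6024, 0.1876, 0.2031]
tool_rot: [0.213, 0.685, 0.681, 0.146]
contact_force: [-24.4, -2.1, 20.3]
gripper_width: 0.317
grasp_force: 62.3
P [0.6024 0.1876 0.2031] tilt 29.9 az -10.6 q [ 0.2943 -0.213   1.9409 -0.2841  0.9609  0.4093] F [-24.4  -2.1  20.3] w 0.317 t 20.55
shift cm [-0.04 -0.03 -4.65] axis err deg (tool x,y) [ 0.42 -0.01] y ang in sleeve 11.0 foot in sleeve frame mm [  0.2   0.8 -46.5]
axial push 29.33195987433718
[(23, array([298.4, 219. ])), (126, array([242.9, 244.5])), (21, array([266.5, 245.8])), (70, array([276.3, 249.2])), (22, array([281.5, 258.4]))]
0.026 [277.5 249.3]
0.028 [277.8 248.8]
0.03 [278.2 248.4]
0.034 [278.9 247.5]
```

The eyepiece is home: the force rose to 29 N with no travel, and the head disc matches 28 mm standing out. I'll ease the push and turn toward the slot (about 20°), watching the torque about the axis.

```bash
cat >> h.py <<'E'
def tq():
    P,R,s=tool();print("ang",np.round(np.degrees(np.arctan2(R[:,1]@EY,R[:,1]@EX)),1),"torque axis",np.round(s["ft_torque"]@R[:,2],3),"axial",np.round(s["contact_force"]@EZ,1),"F",np.round(s["contact_force"],1),"t",round(s["time"],2))
E
q(){ python3 -c "
from h import *
tq()"; }
python3 -m crank '[{"x":0,"y":0,"z":-0.2,"turn":0},{"x":0,"y":0,"z":0,"turn":0}]' >/dev/null; q
python3 -m crank '[{"x":0,"y":0,"z":0,"turn":0.06},{"x":0,"y":0,"z":0,"turn":0.06},{"x":0,"y":0,"z":0,"turn":0}]' >/dev/null; q
python3 -m crank '[{"x":0,"y":0,"z":0,"turn":0.06},{"x":0,"y":0,"z":0,"turn":0},{"x":0,"y":0,"z":0,"turn":0}]' >/dev/null; q
python3 -m crank '[{"x":0,"y":0,"z":0,"turn":0.06},{"x":0,"y":0,"z":0,"turn":0},{"x":0,"y":0,"z":0,"turn":0}]' >/dev/null; q
python3 -m crank '[{"x":0,"y":0,"z":0,"turn":0.06},{"x":0,"y":0,"z":0,"turn":0},{"x":0,"y":0,"z":0,"turn":0}]' >/dev/null; q
python3 -m crank '[{"x":0,"y":0,"z":0,"turn":0.06},{"x":0,"y":0,"z":0,"turn":0},{"x":0,"y":0,"z":0,"turn":0}]' >/dev/null; q
```

```text
ang 11.0 torque axis -0.02 axial 15.9 F [-12.6  -0.7  11.4] t 20.85
ang 4.1 torque axis -0.023 axial 16.6 F [-13.8  -0.8  11.4] t 21.15
ang 0.7 torque axis -0.038 axial 16.3 F [-13.1  -0.9  11.5] t 21.45
ang -2.7 torque axis 0.002 axial 16.7 F [-13.4   0.3  11.7] t 21.75
ang -6.2 torque axis -0.006 axial 15.8 F [-12.    0.7  11.4] t 22.05
ang -9.6 torque axis -0.034 axial 16.2 F [-12.9   1.3  11.3] t 22.35
```

```bash
q(){ python3 -c "
from h import *
tq()"; }
python3 -m crank '[{"x":0,"y":0,"z":0,"turn":0.06},{"x":0,"y":0,"z":0,"turn":0},{"x":0,"y":0,"z":0,"turn":0}]' >/dev/null; q
python3 -m crank '[{"x":0,"y":0,"z":0,"turn":0.06},{"x":0,"y":0,"z":0,"turn":0},{"x":0,"y":0,"z":0,"turn":0}]' >/dev/null; q
python3 -m crank '[{"x":0,"y":0,"z":0,"turn":0.06},{"x":0,"y":0,"z":0,"turn":0},{"x":0,"y":0,"z":0,"turn":0}]' >/dev/null; q
```

```text
ang -13.1 torque axis -0.042 axial 14.8 F [-12.    0.7  10.3] t 22.65
ang -16.5 torque axis -0.02 axial 14.7 F [-11.5   1.4  10.4] t 22.95
ang -19.9 torque axis -0.072 axial 14.2 F [-10.4   2.2  10.3] t 23.25
```

```bash
q(){ python3 -c "
from h import *
tq()"; }
python3 -m crank '[{"x":0,"y":0,"z":0,"turn":0.06},{"x":0,"y":0,"z":0,"turn":0},{"x":0,"y":0,"z":0,"turn":0}]' >/dev/null; q
python3 -m crank '[{"x":0,"y":0,"z":0,"turn":0.06},{"x":0,"y":0,"z":0,"turn":0},{"x":0,"y":0,"z":0,"turn":0}]' >/dev/null; q
python3 -m crank '[{"x":0,"y":0,"z":0,"turn":0.06},{"x":0,"y":0,"z":0,"turn":0},{"x":0,"y":0,"z":0,"turn":0}]' >/dev/null; q
python3 - <<'E'
from h import *
b=manip.grab_frame("top")[0][:,:,::-1];cv2.imwrite("pics/topE.png",b)
# silver pixels near the slot
for n in("topD","topE"):
  i=cv2.imread(f"pics/{n}.png")[200:216,246:264];print(n);print(cv2.cvtColor(i,cv2.COLOR_BGR2HSV)[2:14,2:16,1])
E
```

```text
ang -23.4 torque axis -0.122 axial 12.7 F [-8.7  3.2  9.4] t 23.55
ang -26.7 torque axis -0.508 axial 11.4 F [-8.5  2.4  8.1] t 23.85
ang -30.2 torque axis -0.296 axial 8.2 F [-5.6  4.2  5.8] t 24.15
topD
[[177 182 186 184 184 185 185 187 185 184 186 188 192 192]
 [185 183 185 186 185 186 188 188 188 186 185 185 185 185]
 [185 186 184 186 189 192 196 193 194 194 192 188 186 184]
 [186 187 189 196 198 199 200 197 200 200 197 195 191 190]
 [189 193 197 199 198 198 198 201 199 202 199 200 199 197]
 [191 197 199 199 198 198 197 198 199 199 200 200 203 202]
 [188 199 199 197 197 192 192 197 197 196 196 199 198 201]
 [175 195 198 188 160 151 176 194 200 195 195 200 198 200]
 [146 190 191 172 129 109 143 191 200 201 199 199 198 200]
 [ 92 162 173 173 165 159 163 197 200 200 199 199 200 198]
 [ 24  67 117 149 157 177 194 198 198 197 197 200 201 196]
 [ 13   7  36  86 101 140 190 200 200 199 199 195 198 199]]
topE
[[178 183 187 185 185 185 186 185 182 184 187 188 191 193]
 [185 184 185 186 186 186 190 187 187 187 188 186 185 186]
 [185 184 185 186 190 192 193 194 193 191 192 188 187 186]
 [185 188 191 195 197 201 199 200 201 199 200 195 190 190]
 [188 195 194 196 199 200 199 196 194 197 201 202 199 196]
 [194 198 199 197 199 197 187 163 154 178 196 200 200 199]
 [200 199 199 199 197 188 163 109  91 123 164 192 199 201]
 [198 199 196 186 174 153 110  59  53  68 110 168 195 200]
 [198 189 165 126  76  65  57  48  48  51  76 143 192 200]
 [188 156  76  32  18  20  31  43  47  57  93 157 195 200]
 [177 129  30  16  17  18  29  34  46  73 136 187 198 201]
 [166 109  26  17  19  23  30  37  40  61 131 179 194 200]]
```

The torque jumped to 0.5 Nm at -26°, which looks like the catch on the slot's edge, and new grey pixels show at top (255,208). I'll turn back and feel for the other edge.

```bash
q(){ python3 -c "
from h import *
tq()"; }
python3 -m crank '[{"x":0,"y":0,"z":0,"turn":-0.07},{"x":0,"y":0,"z":0,"turn":0},{"x":0,"y":0,"z":0,"turn":0}]' >/dev/null; q
python3 -m crank '[{"x":0,"y":0,"z":0,"turn":-0.07},{"x":0,"y":0,"z":0,"turn":0},{"x":0,"y":0,"z":0,"turn":0}]' >/dev/null; q
python3 -m crank '[{"x":0,"y":0,"z":0,"turn":-0.07},{"x":0,"y":0,"z":0,"turn":0},{"x":0,"y":0,"z":0,"turn":0}]' >/dev/null; q
python3 -m crank '[{"x":0,"y":0,"z":0,"turn":-0.07},{"x":0,"y":0,"z":0,"turn":0},{"x":0,"y":0,"z":0,"turn":0}]' >/dev/null; q
python3 -m crank '[{"x":0,"y":0,"z":0,"turn":-0.07},{"x":0,"y":0,"z":0,"turn":0},{"x":0,"y":0,"z":0,"turn":0}]' >/dev/null; q
```

```text
ang -26.2 torque axis -0.104 axial 8.9 F [-5.8  2.   6.8] t 24.5
ang -22.2 torque axis 0.018 axial 8.3 F [-5.   2.6  6.5] t 24.8
ang -18.2 torque axis 0.012 axial 9.2 F [-6.4  2.7  6.7] t 25.1
ang -14.2 torque axis -0.025 axial 9.9 F [-5.8  2.7  7.8] t 25.4
ang -10.2 torque axis -0.016 axial 9.2 F [-5.9  1.9  7. ] t 25.7
```

```bash
q(){ python3 -c "
from h import *
tq()"; }
python3 -m crank '[{"x":0,"y":0,"z":0,"turn":-0.05},{"x":0,"y":0,"z":0,"turn":0},{"x":0,"y":0,"z":0,"turn":0}]' >/dev/null; q
python3 -m crank '[{"x":0,"y":0,"z":0,"turn":-0.05},{"x":0,"y":0,"z":0,"turn":0},{"x":0,"y":0,"z":0,"turn":0}]' >/dev/null; q
python3 -m crank '[{"x":0,"y":0,"z":0,"turn":-0.05},{"x":0,"y":0,"z":0,"turn":0},{"x":0,"y":0,"z":0,"turn":0}]' >/dev/null; q
```

```text
ang -7.4 torque axis 0.116 axial 10.3 F [-6.3 -0.2  8.3] t 26.0
ang -4.5 torque axis 0.234 axial 11.1 F [-8.2 -2.8  8.5] t 26.3
ang -1.6 torque axis 0.18 axial 10.2 F [-6.7 -4.4  8.5] t 26.6
```

I feel the other edge at about -8°, with little torque in between, so the catch is captive in the slot. I'll centre it, let go, back out along the axis and look.

```bash
python3 -m crank '[{"x":0,"y":0,"z":-0.1,"turn":0.08},{"x":0,"y":0,"z":0,"turn":0.06},{"x":0,"y":0,"z":0,"turn":0}]'; python3 -m crank '[{"x":0,"y":0,"z":0,"turn":0},{"x":0,"y":0,"z":0,"turn":0},{"x":0,"y":0,"z":0,"turn":0},{"x":0,"y":0,"z":-1,"turn":0},{"x":0,"y":0,"z":-3,"turn":0}]' 85;  python3 -m crank '[{"x":0,"y":0,"z":-4,"turn":0},{"x":0,"y":0,"z":-4,"turn":0},{"x":0,"y":-4,"z":0,"turn":0},{"x":0,"y":-4,"z":0,"turn":0},{"x":0,"y":-4,"z":0,"turn":0}]';python3 -m crank '[{"x":0,"y":-3,"z":0,"turn":0},{"x":0,"y":0,"z":0,"turn":0},{"x":0,"y":0,"z":0,"turn":0}]'
python3 - <<'E'
from h import *
a=manip.grab_frame("side")[0][:,:,::-1];b=manip.grab_frame("top")[0][:,:,::-1]
cv2.imwrite("pics/topF.png",b)
cv2.imwrite("pics/F.png",np.hstack([cv2.resize(a[225:285,235:295],(400,400),interpolation=2),cv2.resize(b[190:240,230:280],(400,400),interpolation=2)]))
hs=cv2.cvtColor(a[225:285,235:295],cv2.COLOR_BGR2HSV)
m=((hs[...,1]<60)&(hs[...,2]>100)).astype(np.uint8);k,l,st,c=cv2.connectedComponentsWithStats(m)
print([(int(q[4]),e+[235,225]) for q,e in zip(st[1:],c[1:]) if q[4]>8])
E
```

```text
time: 26.9
tool_pos: [0.6022, 0.1875, 0.2028]
tool_rot: [0.183, 0.795, 0.548, 0.183]
contact_force: [-3.8, -0.3, 4.6]
gripper_width: 0.317
grasp_force: 60.4
time: 27.4
tool_pos: [0.5806, 0.1902, 0.2331]
tool_rot: [0.182, 0.796, 0.549, 0.179]
contact_force: [-0.4, -0.3, -0.1]
gripper_width: 0.848
grasp_force: 0.0
time: 27.9
tool_pos: [0.4453, 0.2385, 0.2476]
tool_rot: [0.183, 0.796, 0.548, 0.184]
contact_force: [0.4, 1.0, -0.2]
gripper_width: 0.849
grasp_force: 0.0
time: 28.2
tool_pos: [0.422, 0.2485, 0.2326]
tool_rot: [0.183, 0.795, 0.549, 0.183]
contact_force: [0.2, 0.5, 0.5]
gripper_width: 0.852
grasp_force: 0.0
[(125, array([242.968, 244.52 ])), (66, array([276.90909091, 249.24242424])), (9, array([250.88888889, 276.33333333]))]
```

View pics/F.png

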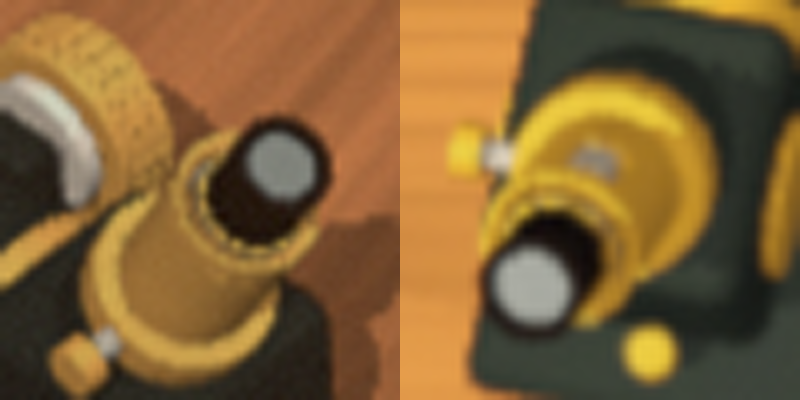

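The last picture shows the head standing out of the sleeve at home depth. The steel catch fills the slot at crop (595,160), and the gripper is clear. Edges felt at both ends of the turn confirm the catch has sprung out, so I'll hand in.

```bash
python3 -c "
from plant import manip
print(manip.job_done())"
```

```text
the job is handed in; nothing more can be done
None
```

The eyepiece is home in the collimator's sleeve with its catch sprung out through the slot, and I handed the job in at about 28 s with the gripper clear; joint 3 read 0.055 while tilting the tool, just under its listed 0.06 limit, and the judge's verdict was not shown.

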